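# Put the macro photography kit away after a specimen session

## Robot

A 6-joint arm with a two-finger parallel gripper is mounted at the origin on the work surface. World frame = base frame: x ahead of the robot, y to its left, z up, the work surface at z = 0. Lengths are in mm, angles in rad, forces in N, time in s.
With the tool pointing down it reaches from about 275 to 1000 mm from the base axis. Payload 8.4 kg.
Tool frame: the origin (TCP) lies on the centre line of the jaws, within the pads' length; the fingertips stand 25 mm ahead of it and the grasp point (between the pads) lies 6 mm ahead of it; z points along the fingers, y is the line along which they close (so a half turn about z gives the same grasp; the last joint's range is limited). The gripper opens to 85 mm and grips with 20 to 120 N. Pads are 22 mm wide; open, the fingers measure 114 mm over their backs; the gripper's body (76 mm by 85 mm) begins 54 mm behind the grasp point. The pads swing forward as they close: fully open they stand 13 mm farther back than shut.
Start: joints at [-1.311, 0.353, 1.633, -0, 1.155, -0.002], TCP at [161.761, -603.707, 256.281] pointing down, gripper open.
Joint ranges: [-2.63, 2.63], [-0.92, 2.1], [0.06, 2.66], [-1.3, 4.44], [0, 2.69], [-3.02, 3.02]. Speed limits (rad/s): [2.22, 2.22, 2.79, 3.14, 3.14, 3.14].

## Interface

Orientations are given as [roll, pitch, yaw] about the fixed x, y, z axes, in that order (R = Rz(yaw) Ry(pitch) Rx(roll)).
In Python, from rig import r gives the robot as it stands.
- The arm moves only by the shell command python3 -m jog 'ROWS' [FORCE]. ROWS is JSON, a list of rows, each a list of 3 entries, a list of its own where there are three numbers: the turn, a rotation vector about the tool's x, y, z in rad, then the shift along the tool's x, y, z in m, then the opening, from -1 (shut) to 1 (fully open). In form: [[[rx, ry, rz], [x, y, z], gripper], ...]. A call has 1 to 12 rows; each row shifts and turns the commanded pose from where the row before left it, along the tool's axes as they then stand; what a row does not reach is not made up. A row lasts 1/10 s, in which the tool goes at most 50 mm and 8.59 degrees, less where a joint would pass 70% of its speed; a pose out of reach is approached as far as the arm can. A call with a gripper value outside its range is refused whole. The fingers move at their own pace and stop on an object; FORCE is the grip in N (left out, the last holds). Time passes only in rows, so rows that do not move let the fingers close. It gives the time, the measured TCP pose, the force, the opening and the grip force at its end, in the units of the state.
- r.sense(): the state, without advancing time (a new reading comes with each control period).
- r.grab_frame(name): name is "scene" or "top"; returns the picture (384x512x3 uint8, red, green, blue); there is no depth.
- r.camera_params(name): a dict with "fx", "fy", "cx", "cy" (pixels), "k1" (the pictures are not rectified: a ray, as slopes to the right and down, at radius r is drawn at 1 + k1 r^2 times it, then the intrinsics apply), "rvec" (rotation vector, rad) and "tvec" (3), from world to camera coordinates, as OpenCV has them. Camera axes: x right, y down, z forward; pixel columns grow to the right and rows downward; lengths in mm; the calibration is good to about 2 mm. A picture is of the moment at which its call begins. camera_params takes no time and is no camera call.
- r.sign_off(): hands the job in; it is judged then, once.
The state is a dict: "clock": time; "qpos": joint angles; "qvel": joint speeds; "joint_efforts": joint torques, N m; "eef_pos": TCP position; "tcp_rot": TCP orientation; "contact_force": force on the tool from outside, world axes, zero at the start; "wrist_torque": the same for the moment, N m; "opening": opening from 0.0 (shut) to 1.0 (fully open); "grasp_force": force on a finger pad.
Only numpy, scipy, OpenCV 4.12 (cv2) and the standard library are available. Lean on these libraries where they do the work, as an engineer would, in place of code of your own. Each camera call takes 0.05 s, during which the arm holds its last target. There are 200 camera calls.

## Task

Put the macro photography kit away: stand the big black lens, face down as it is, in the large round cup, slip the extension tube fully home over its rear end and close the tube with the rear cap; stand the short silver lens in the small round cup and set the square loupe flat in the square tray. Lower each piece into place rather than dropping it. Leave the glass vial and the glass sample dish where they stand.

Things in the scene. Friction and masses are not known exactly. Their poses are not given: they have to be found in the camera images.
- macro_lens: Big black lens, loose, 0.4 kg, face down on the light panel (8 mm above the bench). Origin: centre of underside, z up. Height 81 mm: front rim 62 mm dia up to 14 mm, ribbed focusing ring 61 mm dia from 18 to 61 mm (grip near 50), flat steel shoulder 54 mm dia at 74 mm, on it a steel spigot 38 mm dia, 7 mm high, chamfered.
- extension_tube: Black ring with steel top and open hole, loose, 90 g, on the panel, neck up. 59 mm dia, 20 mm high to its top face; neck 37 mm dia rises 6 mm more. Bore from below 43 mm dia, 17 mm deep: drops with play over the big lens's spigot, no twist, to rest on the lens's shoulder (74 mm above the lens's origin). Origin: centre of underside, z up.
- rear_cap: Plain black disc with ribbed edge, loose, 35 g, on the panel, open side down. 57 mm dia, 14 mm high. Recess from below 43 mm dia, 8 mm deep: drops with play over the extension tube's neck to rest on the tube's top face (20 mm above the tube's origin). It also fits the lens, but belongs on the tube. Origin: centre of underside, z up.
- short_lens: Short silver lens, loose, about 0.16 kg, standing face down on the light panel. 46 mm diameter dark rim up to 12 mm, aluminium barrel 44 mm diameter from 12 to 44 mm (about 45 over its rings; grip here), thread neck 36 mm diameter up to 52 mm. Origin: centre of the underside, z up.
- loupe: Light-table loupe, loose, about 70 g: square clear skirt 44 x 44 mm (45 at the black band along its top edge), 34 mm high, sides along its x and y axes; black round eyepiece 38 mm diameter on top, total height 50 mm. Origin: centre of the underside, z up.
- large_cup: Large grey plastic cup fixed to the bench, for the big lens: outside 98 mm diameter, 24 mm high, round well about 72 mm diameter, its floor 6 mm above the bench (18 mm deep). Origin: centre of the underside, at bench height, z up.
- small_cup: Small grey plastic cup fixed to the bench, for the short lens: outside 78 mm diameter, 24 mm high, round well about 55 mm diameter, floor 6 mm above the bench (18 mm deep). Origin: centre of the underside, at bench height, z up.
- square_tray: Square grey plastic tray fixed to the bench, for the loupe: outside 72 x 72 mm, 24 mm high, square pocket 54 x 54 mm with sides along its x and y axes, floor 6 mm above the bench (18 mm deep). Origin: centre of the underside, at bench height, z up.
- vial: Small glass vial with a white cap, 24 mm diameter, 50 mm high, standing loose among the kit on the light panel; not to be disturbed (a small steel weight, 26 mm diameter, 43 mm high, not listed, stands among the kit too). Origin: centre of the underside, z up.
- dish: Shallow open glass dish holding brown sample fragments, 60 mm diameter, 12 mm high, loose on the light panel among the kit (places are shuffled); not to be disturbed. Origin: centre of the underside, z up.
Not all that is in view belongs to the job. What is shaped like the rear_cap but purple or yellow is not meant.

How it is judged (in metres and radians):
At the end, for the whole second after the job is handed in: Both lenses and the loupe stand on the floors of their holders (12 mm of centre, 4 mm of height); tube on the lens's shoulder, cap on the tube's top face (5 mm of centre, 3 mm of height); all within 0.1 rad of upright, at rest, released (horizontal distance between macro_lens and large_cup below 0.012 m and z of macro_lens in the frame of large_cup between 0.002 and 0.01 m and angle between each of macro_lens, short_lens, loupe, extension_tube, rear_cap's own z axis and vertical below 0.1 rad and horizontal distance between short_lens and small_cup below 0.012 m and z of short_lens in the frame of small_cup between 0.002 and 0.01 m and horizontal distance between loupe and square_tray below 0.012 m and z of loupe in the frame of square_tray between 0.002 and 0.01 m and horizontal distance between extension_tube and macro_lens below 0.005 m and z of extension_tube in the frame of macro_lens between 0.071 and 0.077 m and horizontal distance between rear_cap and extension_tube below 0.005 m and z of rear_cap in the frame of extension_tube between 0.017 and 0.023 m and linear speed of each of macro_lens, short_lens, extension_tube, rear_cap, loupe below 0.02 m/s); the robot touches nothing.
It fails at once if a piece of the kit is dropped (it falls free of the fingers faster than 0.6 m/s, a fall of about 18 mm) ((linear speed of macro_lens above 0.6 m/s and contact force between macro_lens and the fingers below 0.05 N) or (linear speed of short_lens above 0.6 m/s and contact force between short_lens and the fingers below 0.05 N) or (linear speed of extension_tube above 0.6 m/s and contact force between extension_tube and the fingers below 0.05 N) or (linear speed of rear_cap above 0.6 m/s and contact force between rear_cap and the fingers below 0.05 N) or (linear speed of loupe above 0.6 m/s and contact force between loupe and the fingers below 0.05 N)).
It fails at once if the glass vial or the sample dish is pushed more than 20 mm or tipped (distance of any of vial, dish from where it was at the start of the episode above 0.02 m or angle between any of vial, dish's own z axis and vertical above 0.35 rad).
It also fails if it takes over 128 s, if anything falls off the work surface, if the arm or the gripper's body presses on something with over 40 N, if the wrist force passes 120 N, or if a joint passes its speed limit or range.

## Working session

There is one attempt and no reset: what is moved stays moved. The work goes in short steps, Python scripts to look and compute and a shell command to move; the robot and the scene stay as the last step left them, time stands still between calls to the robot, and variables do not carry over. Pictures are saved under pics/ and viewed, at most 14 in all, crops included, and the job is handed in when it is done.

```bash
mkdir -p pics; ls
python3 - <<'E'
from rig import r
import cv2
s=r.sense();print(s)
for n in("scene","top"):
    cv2.imwrite(f"pics/{n}0.png",r.grab_frame(n)[:,:,::-1]);print(n,r.camera_params(n))
E
```

```text
pics
{'clock': 0.0, 'qpos': array([-1.31142880e+00,  3.53674355e-01,  1.63412253e+00,  2.61581167e-05,
        1.15520537e+00, -2.38076098e-03]), 'qvel': array([ 0.0002341 ,  0.0004146 , -0.00057743,  0.00020227, -0.0003021 ,
       -0.00021263]), 'joint_efforts': array([-3.28417635e-03, -6.05262208e+01, -3.42069983e+01, -1.30739531e-04,
        9.11899551e-03, -1.98966501e-05]), 'eef_pos': array([ 161.63780517, -603.28394883,  255.55025711]), 'tcp_rot': array([-3.14018312e+00, -2.72724117e-05,  2.61737690e-01]), 'contact_force': array([0.73306319, 0.38440735, 0.61540004]), 'wrist_torque': array([ 0.00617052, -0.01265237, -0.0104127 ]), 'grasp_force': 0.0, 'opening': 0.9994954390611204}
scene {'fx': 380.20986876754023, 'fy': 380.20986876754023, 'cx': 250.9857677960399, 'cy': 187.05285942284056, 'k1': -0.0009966014911869392, 'rvec': array([ 1.87515153,  1.26266085, -0.65570768]), 'tvec': array([-270.49782799, -198.42796314, 1421.05519912])}
top {'fx': 359.33662724324375, 'fy': 359.33662724324375, 'cx': 255.4777396316428, 'cy': 192.24284382646215, 'k1': -0.11282570626617823, 'rvec': array([ 2.16684265, -2.23179362,  0.04440245]), 'tvec': array([106.6800969 , 450.83647785, 998.83235344])}
```

View pics/top0.png

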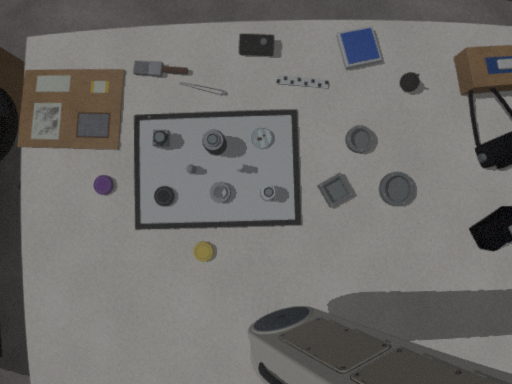

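View pics/scene0.png

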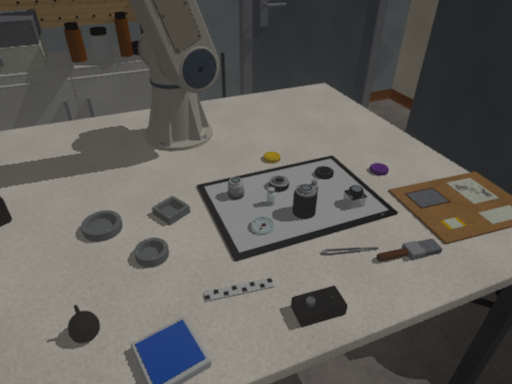

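Top view: loupe (161,138), big lens (213,142), dish (262,138), weight and vial (192,169)/(243,168), black cap (164,196), tube (221,192), short lens (269,193). Small cup (360,139), tray (337,190), large cup (397,188). The cap candidates are black (164,196), purple (103,185) and yellow (204,251). The black one on the panel fits the description. I'll confirm it in an enlarged crop.

```bash
cat > h.py <<'E'
import numpy as np, cv2
from rig import r
def cam(n):
    p=r.camera_params(n); R=cv2.Rodrigues(p["rvec"])[0]; return p,R,np.array(p["tvec"],float)
def ray(n,uv):
    p,R,t=cam(n); d=np.array([(uv[0]-p["cx"])/p["fx"],(uv[1]-p["cy"])/p["fy"]]); u=d.copy()
    for _ in range(20): u=d/(1+p["k1"]*(u@u))
    return -R.T@t, R.T@np.array([u[0],u[1],1.])
def onz(n,uv,z):
    o,d=ray(n,uv); return (o+d*(z-o[2])/d[2])[:2]
def proj(n,P):
    p,R,t=cam(n); c=R@np.array(P,float)+t; u=c[:2]/c[2]; u=u*(1+p["k1"]*(u@u))
    return u*p["fx"]+[p["cx"],p["cy"]]
E
python3 - <<'E'
from h import *
im=cv2.imread("pics/top0.png")
cv2.imwrite("pics/crop1.png",cv2.resize(im[112:224,138:298],None,fx=5,fy=5,interpolation=cv2.INTER_CUBIC))
cv2.imwrite("pics/crop2.png",cv2.resize(im[115:215,310:430],None,fx=5,fy=5,interpolation=cv2.INTER_CUBIC))
for n in("scene","top"): print(n,ray(n,(256,192)))
E
```

```text
scene (array([1285.5225254 , -232.29042072,  652.23738591]), array([-0.74680168,  0.31922134, -0.58371929]))
top (array([ 411.59010348,   92.45707838, 1017.02778649]), array([ 4.24813571e-02, -6.14753942e-04, -9.99098356e-01]))
```

View pics/crop1.png

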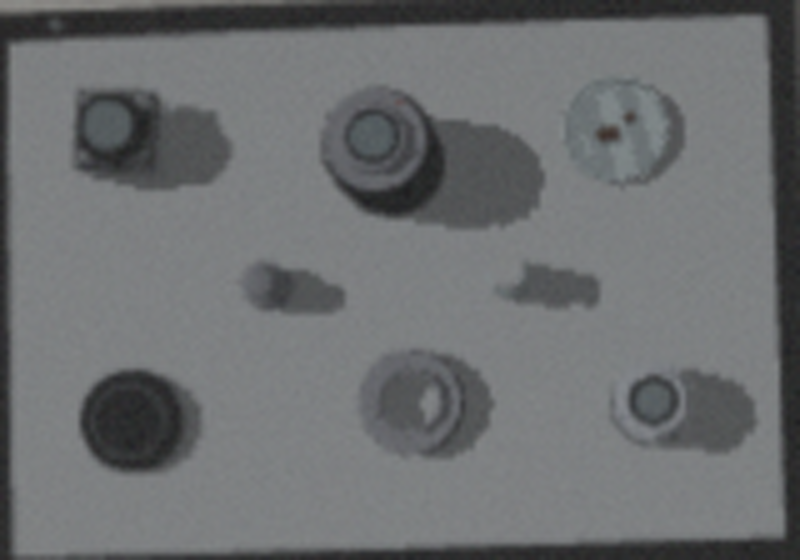

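View pics/crop2.png

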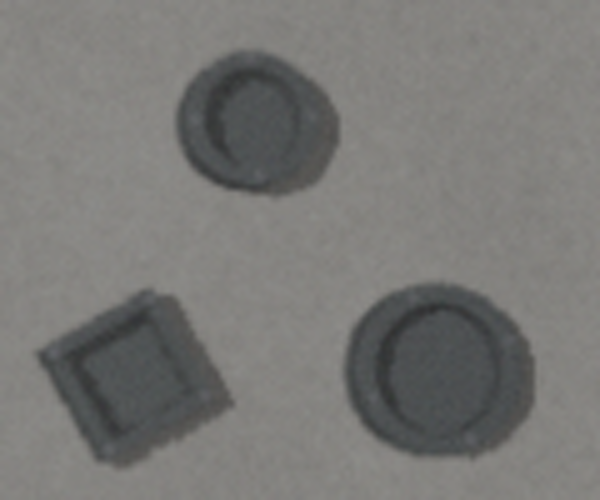

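The crop shows the black ribbed disc on the panel at (164,196) as the rear cap. The steel ring with the open hole at (221,192) is the tube. Next: sub-pixel centres from circle fits.

```bash
cat > m.py <<'E'
from h import *
im=cv2.imread("pics/top0.png"); S=6
vis=cv2.resize(im,None,fx=S,fy=S,interpolation=cv2.INTER_CUBIC)
g=cv2.GaussianBlur(vis,(0,0),3)[:,:,1]
g=cv2.createCLAHE(3,(16,12)).apply(g)
def find(name,uv,z,R):
    rad=R*359.3/(1017-z)*S*0.98
    w=int(rad*2); x0=int(uv[0]*S-w);y0=int(uv[1]*S-w)
    c=cv2.HoughCircles(g[y0:y0+2*w,x0:x0+2*w],cv2.HOUGH_GRADIENT,1,4,param1=60,param2=8,minRadius=int(rad*.93),maxRadius=int(rad*1.07)+1)
    for k in c[0][:3]:
        q=((k[0]+x0+.5)/S-.5,(k[1]+y0+.5)/S-.5); print(name,np.round(q,1),"r/exp %.2f"%(k[2]/rad),np.round(onz("top",q,z),1))
    k=c[0][0]; cv2.circle(vis,(int(k[0]+x0),int(k[1]+y0)),int(k[2]),(0,0,255),1); cv2.circle(vis,(int(k[0]+x0),int(k[1]+y0)),2,(0,0,255),-1)
find("lens sh",(212.5,139.5),82,27); find("cap",(164.5,196),22,28.5)
find("tube",(220,193),28,29.5); find("short",(268,192.5),52,22)
find("loupe eye",(160,137.5),58,19); find("dish",(262.5,138),20,30)
find("large in",(397.5,188),24,36);find("large out",(397,188),24,49);find("small in",(360.5,139),24,27.5);find("small out",(359,138.5),24,39)
cv2.imwrite("pics/c3.png",cv2.resize(vis[112*S:215*S,138*S:298*S],(800,515)))
cv2.imwrite("pics/c4.png",vis[115*S:215*S,310*S:430*S])
E
python3 m.py
```

```text
lens sh [212.7 139.5] r/exp 0.94 [593.  201.8]
lens sh [212.2 138.7] r/exp 1.04 [595.2 203.1]
lens sh [211.5 139.3] r/exp 1.04 [593.5 204.9]
cap [163.3 195.8] r/exp 0.99 [450.8 350.8]
cap [164.  195.2] r/exp 0.97 [452.7 348.9]
cap [164.2 195.8] r/exp 1.05 [450.8 348.5]
tube [225.2 192.7] r/exp 0.98 [454.3 176.9]
tube [224.7 191.7] r/exp 1.07 [457.1 178.2]
tube [224.5 192.8] r/exp 1.00 [453.9 178.7]
short [271.8 192.8] r/exp 1.07 [449.1  49.4]
short [270.8 192. ] r/exp 0.93 [451.4  52. ]
short [280.8 194.3] r/exp 1.00 [444.4  25.3]
loupe eye [159.  136.5] r/exp 1.01 [611.2 351.2]
loupe eye [157.  135.7] r/exp 1.01 [613.8 356.7]
loupe eye [159.8 137. ] r/exp 1.06 [609.8 348.9]
dish [264.7 138. ] r/exp 0.95 [604.6  63.1]
dish [264.  137.8] r/exp 1.01 [605.2  64.9]
dish [264.3 138.7] r/exp 1.02 [602.8  64.1]
large in [393.  190.7] r/exp 1.05 [ 446.2 -293.4]
large in [392.8 187. ] r/exp 1.05 [ 456.5 -293.4]
large in [392.3 191. ] r/exp 0.99 [ 445.3 -291.4]
large out [395.2 188.7] r/exp 1.04 [ 451.6 -300. ]
large out [397.7 188.7] r/exp 1.06 [ 451.4 -307.3]
large out [395.8 188.3] r/exp 1.07 [ 452.5 -302. ]
small in [355.8 141.3] r/exp 0.99 [ 588.1 -193.1]
small in [366.2 144.7] r/exp 1.07 [ 578.  -222.3]
small in [355.7 143.3] r/exp 0.99 [ 582.4 -192.3]
small out [358.2 139.2] r/exp 1.05 [ 594.1 -200.1]
small out [359.2 137.8] r/exp 1.05 [ 597.9 -203.1]
small out [364.8 141. ] r/exp 0.99 [ 588.5 -219. ]
```

View pics/c3.png

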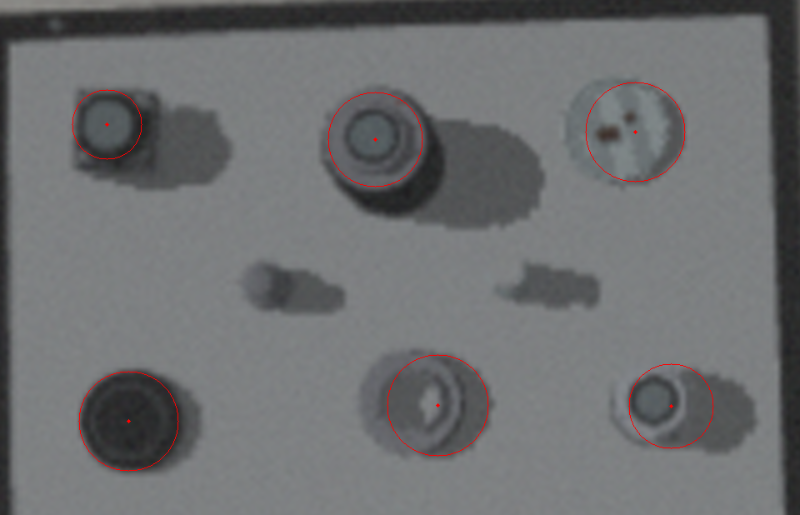

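View pics/c4.png

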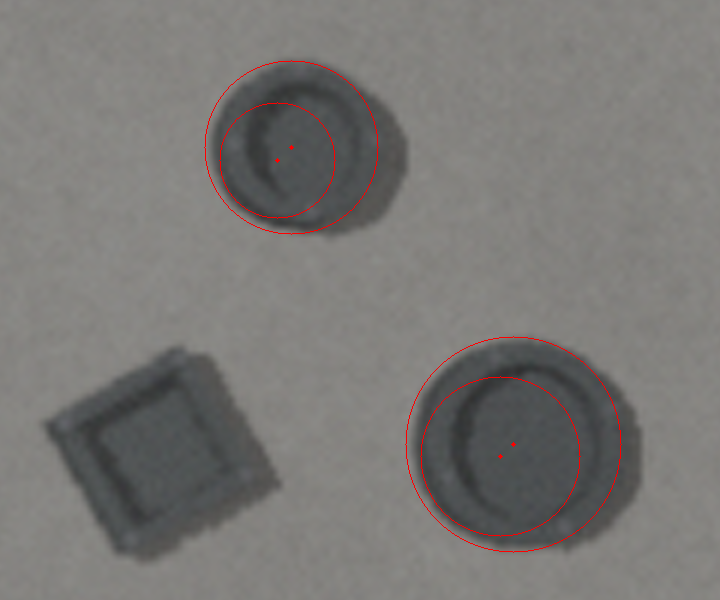

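The circle fits lock onto shadow edges. The cap, lens and loupe fits look good. The tube (true centre about crop (412,403)), the short lens and the cups do not. I'll make a contrast-stretched composite from both cameras with predicted outlines overlaid, to read edges properly.

```bash
cat > comp.py <<'E'
from h import *
def patch(n,c,half,S,out=None):
    im=cv2.imread(f"pics/{n}0.png"); x0,y0=int(c[0]-half),int(c[1]-half)
    p=im[y0:y0+2*half,x0:x0+2*half]; p=cv2.resize(p,None,fx=S,fy=S,interpolation=cv2.INTER_CUBIC)
    lo,hi=np.percentile(p,[1,99]); p=np.clip((p.astype(float)-lo)*255/(hi-lo),0,255).astype(np.uint8)
    for k in range(0,2*half,10):
        cv2.putText(p,str(x0+k),(k*S,8),0,.3,(0,255,0),1);cv2.line(p,(k*S+S//2,10),(k*S+S//2,14),(0,255,0),1)
        cv2.putText(p,str(y0+k),(0,k*S+S//2+3),0,.3,(0,255,0),1);cv2.line(p,(20,k*S+S//2),(24,k*S+S//2),(0,255,0),1)
    return p
T=[(397,188),(360,139),(337,190)];Sc=[(102,226),(152,252),(171,211)]
a=np.hstack([patch("top",c,22,6) for c in T]);b=np.hstack([patch("scene",c,22,6) for c in Sc])
cv2.imwrite("pics/k1.png",np.vstack([a,b]))
T=[(213,142),(221,193),(269,193),(161,138)];Sc=[(305,200),(279,184),(236,188),(356,197)]
a=np.hstack([patch("top",c,16,6) for c in T]);b=np.hstack([patch("scene",c,16,6) for c in Sc])
cv2.imwrite("pics/k2.png",np.vstack([a,b]))
E
python3 comp.py
```

```text
(no output)
```

View pics/k1.png

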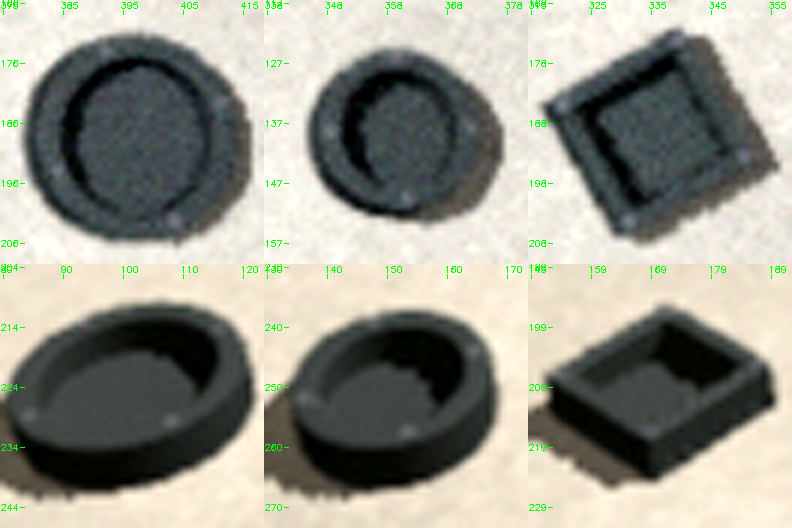

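View pics/k2.png

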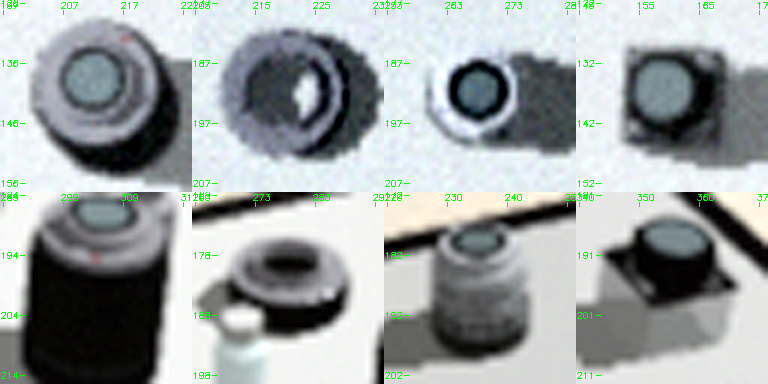

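Both composites are clear: cup wells, tray corners, glass centres, tube neck and loupe band corners can all be read. (The vial stands in front of the tube in the scene view, so it is the item at top (243,168).) Next I cast these pixels from both views.

Run:
```python
from h import *
def loc(x0,y0,x,y): return (x0+(x+.5)/6-.5,y0+(y+.5)/6-.5)
def tri(a,b):
    (o1,d1),(o2,d2)=ray("top",a),ray("scene",b)
    s=np.linalg.lstsq(np.c_[d1,-d2],o2-o1,rcond=None)[0]; p,q=o1+d1*s[0],o2+d2*s[1]; return (p+q)/2,np.linalg.norm(p-q)
for n,t,s,z in [("large",loc(375,166,137,136),loc(80,204,131,110),24),("small",loc(338,117,136,130),loc(130,230,130,111.5),24),
 ("lens",loc(197,126,92,79),loc(289,184,104,20),89),("tube",loc(205,177,93,90),loc(263,168,98,70),34),
 ("short",loc(253,177,94,90),loc(220,172,95,48),60),("loupe",loc(145,122,86,90),loc(340,181,97,47),58),("cap",(163.2,195.8),None,22)]:
    print(n,"top",np.round(onz("top",t,z),1),"scene",np.round(onz("scene",s,z),1) if s else "", "tri",[np.round(k,1) for k in tri(t,s)] if s else "")
def sq(n,P,z,order):
    W=np.array([onz(n,p,z) for p in P]); print(np.round(W,0).tolist(),"c",np.round(W.mean(0),1))
    for i in range(len(W)-1): d=W[i+1]-W[i]; print("  len %.1f ang %.1f"%(np.linalg.norm(d),np.degrees(np.arctan2(d[1],d[0]))))
print("tray");sq("top",[loc(315,168,*p) for p in [(32,105),(152,45),(214,157),(100,220),(32,105)][:4]],24,0)
sq("scene",[loc(149,189,*p) for p in [(21,113),(140,41),(247,106),(126,174)]],24,0)
print("loupe");sq("scene",[loc(340,181,*p) for p in [(28,63),(74,111),(159,91)]],42,0)
for n,c in[("vial",(241.5,168.5)),("weight",(191,168.5))]: print(n,onz("top",c,55))
```

```text
large top [ 452.6 -306.6] scene [ 454.6 -304.2] tri [array([ 452.9, -305.5,   23.3]), np.float64(2.5)]
small top [ 596.6 -206.2] scene [ 597.7 -203.5] tri [array([ 596.9, -204.8,   23.9]), np.float64(2.8)]
lens top [593.7 202.9] scene [592.5 204.2] tri [array([593.6, 203.1,  89.9]), np.float64(0.7)]
tube top [457.4 190.3] scene [460.8 192.6] tri [array([458.2, 192. ,  32.4]), np.float64(3.5)]
short top [452.4  59.2] scene [451.4  61.2] tri [array([452.7,  60. ,  61.1]), np.float64(1.6)]
loupe top [611.  351.4] scene [611.4 350.3] tri [array([610.9, 351.2,  57.6]), np.float64(0.7)]
cap top [450.9 351.2] scene  tri 
tray
[[468.0, -86.0], [494.0, -143.0], [441.0, -170.0], [414.0, -116.0]] c [ 454.2 -129. ]
  len 63.0 ang -65.3
  len 59.4 ang -152.9
  len 61.2 ang 116.8
[[443.0, -174.0], [409.0, -113.0], [476.0, -79.0], [503.0, -140.0]] c [ 457.4 -126.4]
  len 69.9 ang 119.0
  len 74.7 ang 26.7
  len 66.2 ang -65.9
loupe
[[592.0, 329.0], [631.0, 327.0], [633.0, 372.0]] c [618.7 342.7]
  len 39.1 ang -2.5
  len 44.5 ang 87.9
vial [516.87009739 128.96934606]
weight [521.14897173 265.36028214]
```

```bash
python3 -m jog '[[[0,0,0.131],[0,0,0],1],[[0,0,0.131],[0,0,0],1],[[0,0,0],[0.0216,-0.040,0],1],[[0,0,0],[0.0216,-0.040,0],1],[[0,0,0],[0.0216,-0.040,0],1],[[0,0,0],[0.0216,-0.040,0],1],[[0,0,0],[0.0216,-0.040,0],1],[[0,0,0],[0.0216,-0.040,0],1],[[0,0,0],[0.0216,-0.040,0],1],[[0,0,0],[0.0216,-0.040,0],1],[[0,0,0],[0.0216,-0.040,0],1],[[0,0,0],[0.0216,-0.040,0],1]]' 40
python3 -m jog '[[[0,0,0],[0.0216,-0.040,0],1],[[0,0,0],[0.0216,-0.040,0],1],[[0,0,0],[0.0216,-0.040,0],1],[[0,0,0],[0.0216,-0.040,0],1],[[0,0,0],[0.0216,-0.040,0],1],[[0,0,0],[0.0216,-0.040,0],1],[[0,0,0],[0.0216,-0.040,0],1],[[0,0,0],[0.0216,-0.040,0],1],[[0,0,0],[0.0216,-0.040,0],1],[[0,0,0],[0.0216,-0.040,0],1],[[0,0,0],[0,0,0],1],[[0,0,0],[0,0,0],1]]'
```

```text
clock: 1.3
eef_pos: [378.2, -202.0, 256.3]
tcp_rot: [3.142, -0.0, -0.001]
contact_force: [0.9, 0.5, -0.6]
opening: 0.997
grasp_force: 0.0
clock: 2.5
eef_pos: [593.7, 197.0, 255.4]
tcp_rot: [3.141, 0.001, 0.002]
contact_force: [-0.3, -0.6, -0.4]
opening: 0.997
grasp_force: 0.0
```

```bash
python3 -m jog '[[[0,0,0],[0,-0.0064,0.040],1],[[0,0,0],[0,0,0.045],1],[[0,0,0],[0,0,0.045],1],[[0,0,0],[0,0,0.040],1],[[0,0,0],[0,0,0.021],1],[[0,0,0],[0,0,0],1],[[0,0,0],[0,0,0],0.5],[[0,0,0],[0,0,0],0],[[0,0,0],[0,0,0],-1],[[0,0,0],[0,0,0],-1],[[0,0,0],[0,0,0],-1],[[0,0,0],[0,0,0],-1]]' 40
python3 -m jog '[[[0,0,0],[0,0,0],-1],[[0,0,0],[0,0,0],-1],[[0,0,0],[0,0,0],-1]]'
```

```text
clock: 3.7
eef_pos: [595.1, 202.8, 67.5]
tcp_rot: [-3.141, -0.003, -0.0]
contact_force: [-1.1, -1.6, 7.7]
opening: 0.687
grasp_force: 44.5
clock: 4.0
eef_pos: [595.1, 202.8, 67.5]
tcp_rot: [-3.141, -0.003, -0.0]
contact_force: [-1.1, -1.8, 7.8]
opening: 0.691
grasp_force: 44.5
```

```bash
python3 -m jog '[[[0,0,0],[0,0,0],-1],[[0,0,0],[0,0,-0.010],-1],[[0,0,0],[0,0,-0.030],-1],[[0,0,0],[0,0,-0.040],-1],[[0,0,0],[0,0,-0.040],-1],[[0,0,0],[0,0,-0.020],-1],[[0,0,0],[0,0,0],-1],[[0,0,0],[0,0,0],-1]]' 60
python3 - <<'E'
from h import *
cv2.imwrite("pics/t1.png",cv2.resize(r.grab_frame("scene")[:,:,::-1][90:250,190:400],None,fx=3,fy=3))
E
```

```text
clock: 4.8
eef_pos: [593.5, 202.5, 205.2]
tcp_rot: [-3.142, -0.0, -0.0]
contact_force: [0.1, -0.6, -5.1]
opening: 0.68
grasp_force: 66.0
```

View pics/t1.png

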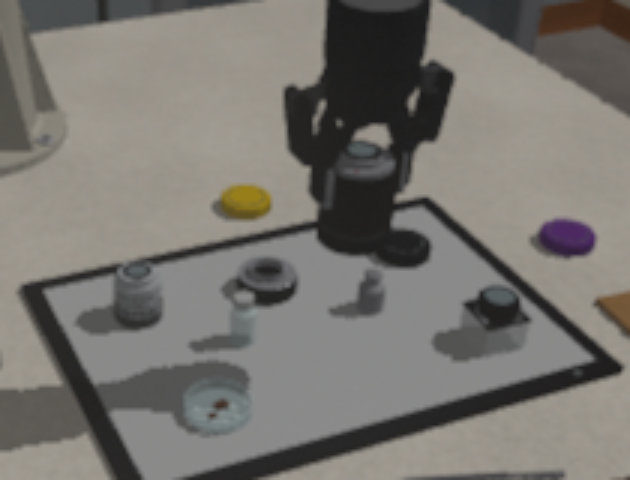

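The lens hangs upright in the jaws with nothing else disturbed.

```bash
python3 -m jog '[[[0,0,0],[-0.0117,0.0423,0],-1],[[0,0,0],[-0.0117,0.0423,0],-1],[[0,0,0],[-0.0117,0.0423,0],-1],[[0,0,0],[-0.0117,0.0423,0],-1],[[0,0,0],[-0.0117,0.0423,0],-1],[[0,0,0],[-0.0117,0.0423,0],-1],[[0,0,0],[-0.0117,0.0423,0],-1],[[0,0,0],[-0.0117,0.0423,0],-1],[[0,0,0],[-0.0117,0.0423,0],-1],[[0,0,0],[-0.0117,0.0423,0],-1],[[0,0,0],[-0.0117,0.0423,0],-1],[[0,0,0],[-0.0117,0.0423,0],-1]]'
python3 -m jog '[[[0,0,0],[0,0,0.030],-1],[[0,0,0],[0,0,0.040],-1],[[0,0,0],[0,0,0.030],-1],[[0,0,0],[0,0,0],-1],[[0,0,0],[0,0,0],-1],[[0,0,0],[0,0,0],-1]]'
```

```text
clock: 6.05
eef_pos: [451.7, -306.0, 203.4]
tcp_rot: [-3.14, 0.003, -0.0]
contact_force: [0.7, 0.2, -4.1]
opening: 0.682
grasp_force: 66.4
clock: 6.65
eef_pos: [454.2, -305.3, 106.3]
tcp_rot: [3.141, -0.001, 0.0]
contact_force: [0.2, -0.9, -4.1]
opening: 0.678
grasp_force: 66.7
```

```bash
python3 -m jog '[[[0,0,0],[0,0,0.015],-1],[[0,0,0],[0,0,0.015],-1],[[0,0,0],[0,0,0.006],-1],[[0,0,0],[0,0,0],-1],[[0,0,0],[0,0,0],-1]]'
python3 -m jog '[[[0,0,0],[0,0,0.002],-1],[[0,0,0],[0,0,0.002],-1],[[0,0,0],[0,0,0],-1],[[0,0,0],[0,0,0],-1]]'
```

```text
clock: 7.15
eef_pos: [454.0, -305.3, 70.3]
tcp_rot: [3.141, -0.001, -0.0]
contact_force: [0.1, -0.5, -4.7]
opening: 0.678
grasp_force: 67.0
clock: 7.55
eef_pos: [453.7, -305.2, 65.7]
tcp_rot: [3.141, -0.001, -0.0]
contact_force: [0.6, 0.0, 0.5]
opening: 0.68
grasp_force: 67.6
```

Lens is on the floor of the cup (z and force agree). I release, turn 90° about it and close lightly, so both axes of its centre are known.

```bash
python3 -m jog '[[[0,0,0],[0,0,0],0],[[0,0,0],[0,0,0],1],[[0,0,0],[0,0,0],1],[[0,0,0],[0,0,0],1],[[0,0,0],[0,0,0],1]]' 20
python3 -m jog '[[[0,0,-0.131],[0,0,0],1],[[0,0,-0.131],[0,0,0],1],[[0,0,-0.131],[0,0,0],1],[[0,0,-0.131],[0,0,0],1],[[0,0,-0.131],[0,0,0],1],[[0,0,-0.131],[0,0,0],1],[[0,0,-0.131],[0,0,0],1],[[0,0,-0.131],[0,0,0],1],[[0,0,-0.131],[0,0,0],1],[[0,0,-0.131],[0,0,0],1],[[0,0,-0.131],[0,0,0],1],[[0,0,-0.131],[0,0,0],1]]'
python3 -m jog '[[[0,0,0],[0,0,0],0.5],[[0,0,0],[0,0,0],0.3],[[0,0,0],[0,0,0],-1],[[0,0,0],[0,0,0],-1],[[0,0,0],[0,0,0],-1],[[0,0,0],[0,0,0],-1],[[0,0,0],[0,0,0],-1]]'
```

```text
clock: 8.05
eef_pos: [453.4, -304.9, 65.3]
tcp_rot: [-3.142, 0.0, -0.0]
contact_force: [0.6, 0.7, -0.3]
opening: 0.996
grasp_force: 0.0
clock: 9.25
eef_pos: [453.4, -305.0, 65.3]
tcp_rot: [3.142, 0.0, 1.577]
contact_force: [0.1, 0.1, 0.1]
opening: 0.999
grasp_force: 0.0
clock: 9.95
eef_pos: [453.0, -304.8, 65.3]
tcp_rot: [-3.141, -0.0, 1.571]
contact_force: [-4.2, -0.1, 6.1]
opening: 0.698
grasp_force: 21.4
```

```bash
python3 -m jog '[[[0,0,0],[0,0,0],0.5],[[0,0,0],[0,0,0],1],[[0,0,0],[0,0,0],1],[[0,0,0],[0,0,0],1],[[0,0,0],[0,0,-0.030],1],[[0,0,0],[0,0,-0.045],1],[[0,0,0],[0,0,-0.045],1],[[0,0,0],[0,0,-0.045],1],[[0,0,0],[0,0,-0.020],1]]'
python3 -m jog '[[[0,0,0],[0.0414,0.0005,0],1],[[0,0,0],[0.0414,0.0005,0],1],[[0,0,0],[0.0414,0.0005,0],1],[[0,0,0],[0.0414,0.0005,0],1],[[0,0,0],[0.0414,0.0005,0],1],[[0,0,0],[0.0414,0.0005,0],1],[[0,0,0],[0.0414,0.0005,0],1],[[0,0,0],[0.0414,0.0005,0],1],[[0,0,0],[0.0414,0.0005,0],1],[[0,0,0],[0.0414,0.0005,0],1],[[0,0,0],[0.0414,0.0005,0],1],[[0,0,0],[0.0414,0.0005,0],1]]'
python3 -m jog '[[[0,0,0],[0,0,0.040],1],[[0,0,0],[0,0,0.045],1],[[0,0,0],[0,0,0.045],1],[[0,0,0],[0,0,0.040],1],[[0,0,0],[0,0,0.020],1],[[0,0,0],[0,0,0],1],[[0,0,0],[0,0,0],0.6],[[0,0,0],[0,0,0],0.6]]'
```

```text
clock: 10.85
eef_pos: [454.8, -305.9, 254.7]
tcp_rot: [3.137, 0.003, 1.572]
contact_force: [0.6, 0.3, -0.6]
opening: 1.003
grasp_force: 0.0
clock: 12.05
eef_pos: [458.7, 193.6, 250.4]
tcp_rot: [3.141, -0.0, 1.572]
contact_force: [0.8, -1.2, 0.1]
opening: 0.999
grasp_force: 0.0
clock: 12.85
eef_pos: [460.0, 192.3, 61.7]
tcp_rot: [3.139, -0.001, 1.572]
contact_force: [0.3, 1.4, 0.5]
opening: 0.801
grasp_force: 0.0
```

```bash
python3 -m jog '[[[0,0,0],[0,0,0.010],0.6],[[0,0,0],[0,0,0.010],0.6],[[0,0,0],[0,0,0.005],0.6],[[0,0,0],[0,0,0],0.6],[[0,0,0],[0,0,0],0.6]]'
python3 -m jog '[[[0,0,0],[0,0,0],0.4],[[0,0,0],[0,0,0],0.3],[[0,0,0],[0,0,0],-1],[[0,0,0],[0,0,0],-1],[[0,0,0],[0,0,0],-1]]'
```

```text
clock: 13.35
eef_pos: [458.8, 191.8, 35.1]
tcp_rot: [-3.141, 0.0, 1.572]
contact_force: [0.2, 0.6, -0.6]
opening: 0.796
grasp_force: 0.0
clock: 13.85
eef_pos: [458.9, 191.9, 35.7]
tcp_rot: [3.142, -0.0, 1.572]
contact_force: [-2.0, -1.1, 5.4]
opening: 0.667
grasp_force: 20.8
```

```bash
python3 -m jog '[[[0,0,0],[0,0,0],0.4],[[0,0,0],[0,0,0],0.7],[[0,0,0],[0,0,0],0.7],[[0,0,0],[0,0,0],0.7]]'
python3 -m jog '[[[0,0,0.131],[0,0,0],0.7],[[0,0,0.131],[0,0,0],0.7],[[0,0,0.131],[0,0,0],0.7],[[0,0,0.131],[0,0,0],0.7],[[0,0,0.131],[0,0,0],0.7],[[0,0,0.131],[0,0,0],0.7],[[0,0,0.131],[0,0,0],0.7],[[0,0,0.131],[0,0,0],0.7],[[0,0,0.131],[0,0,0],0.7],[[0,0,0.131],[0,0,0],0.7],[[0,0,0.131],[0,0,0],0.7],[[0,0,0.131],[0,0,0],0.7]]'
python3 -m jog '[[[0,0,0],[0,0,0],0.5],[[0,0,0],[0,0,0],0.4],[[0,0,0],[0,0,0],-1],[[0,0,0],[0,0,0],-1],[[0,0,0],[0,0,0],-1],[[0,0,0],[0,0,0],-1],[[0,0,0],[0,0,0],-1]]' 30
```

```text
clock: 14.25
eef_pos: [459.0, 191.9, 35.3]
tcp_rot: [3.141, -0.0, 1.572]
contact_force: [0.6, -0.2, 1.1]
opening: 0.851
grasp_force: 0.0
clock: 15.45
eef_pos: [459.0, 191.8, 35.2]
tcp_rot: [3.142, -0.0, -0.006]
contact_force: [0.7, -0.3, 0.7]
opening: 0.852
grasp_force: 0.0
clock: 16.15
eef_pos: [459.1, 192.0, 35.8]
tcp_rot: [-3.141, -0.0, 0.003]
contact_force: [-2.1, 0.5, 7.1]
opening: 0.67
grasp_force: 30.4
```

```bash
python3 -m jog '[[[0,0,0],[0,0,-0.010],-1],[[0,0,0],[0,0,-0.040],-1],[[0,0,0],[0,0,-0.040],-1],[[0,0,0],[0,0,-0.040],-1],[[0,0,0],[0,0,-0.040],-1],[[0,0,0],[0,0,0],-1]]'
python3 -m jog '[[[0,0,0],[-0.0005,0.0414,0],-1],[[0,0,0],[-0.0005,0.0414,0],-1],[[0,0,0],[-0.0005,0.0414,0],-1],[[0,0,0],[-0.0005,0.0414,0],-1],[[0,0,0],[-0.0005,0.0414,0],-1],[[0,0,0],[-0.0005,0.0414,0],-1],[[0,0,0],[-0.0005,0.0414,0],-1],[[0,0,0],[-0.0005,0.0414,0],-1],[[0,0,0],[-0.0005,0.0414,0],-1],[[0,0,0],[-0.0005,0.0414,0],-1],[[0,0,0],[-0.0005,0.0414,0],-1],[[0,0,0],[-0.0005,0.0414,0],-1]]'
python3 -m jog '[[[0,0,0],[0,0,0.035],-1],[[0,0,0],[0,0,0.025],-1],[[0,0,0],[0,0,0.01],-1],[[0,0,0],[0,0,0],-1],[[0,0,0],[0,0,0],-1],[[0,0,0],[0,0,0],-1]]'
```

```text
clock: 16.75
eef_pos: [461.6, 192.9, 210.9]
tcp_rot: [-3.138, -0.008, 0.002]
contact_force: [0.2, -0.2, -0.9]
opening: 0.673
grasp_force: 32.9
clock: 17.95
eef_pos: [452.0, -306.5, 204.8]
tcp_rot: [-3.141, 0.001, 0.001]
contact_force: [0.5, 0.6, -0.7]
opening: 0.664
grasp_force: 32.9
clock: 18.55
eef_pos: [453.7, -305.2, 136.6]
tcp_rot: [3.14, -0.002, 0.001]
contact_force: [0.4, 0.3, -0.1]
opening: 0.669
grasp_force: 32.9
```

```bash
python3 -m jog '[[[0,0,0],[0,0,0.010],-1],[[0,0,0],[0,0,0.008],-1],[[0,0,0],[0,0,0.004],-1],[[0,0,0],[0,0,0.003],-1],[[0,0,0],[0,0,0],-1],[[0,0,0],[0,0,0],-1]]'
python3 -m jog '[[[0,0,0],[0,0,0.002],-1],[[0,0,0],[0,0,0.002],-1],[[0,0,0],[0,0,0],-1],[[0,0,0],[0,0,0],-1]]'
```

```text
clock: 19.15
eef_pos: [452.9, -305.0, 110.3]
tcp_rot: [-3.142, 0.0, -0.0]
contact_force: [0.1, -0.3, -0.8]
opening: 0.669
grasp_force: 32.9
clock: 19.55
eef_pos: [453.2, -305.2, 107.7]
tcp_rot: [3.141, -0.001, -0.0]
contact_force: [-3.2, 2.5, 14.6]
opening: 0.668
grasp_force: 34.2
```

Tube seated at the expected height with a firm stop. On to the cap.

```bash
python3 -m jog '[[[0,0,0],[0,0,-0.0015],-1],[[0,0,0],[0,0,0],0.5],[[0,0,0],[0,0,0],1],[[0,0,0],[0,0,0],1],[[0,0,0],[0,0,0],1],[[0,0,0],[0,0,-0.030],1],[[0,0,0],[0,0,-0.045],1],[[0,0,0],[0,0,-0.045],1],[[0,0,0],[0,0,-0.020],1],[[0,0,0],[0,-0.041,0],1],[[0,0,0],[0,-0.041,0],1],[[0,0,0],[0,-0.041,0],1]]'
python3 -m jog '[[[0,0,0],[0,-0.041,0],1],[[0,0,0],[0,-0.041,0],1],[[0,0,0],[0,-0.041,0],1],[[0,0,0],[0,-0.041,0],1],[[0,0,0],[0,-0.041,0],1],[[0,0,0],[0,-0.041,0],1],[[0,0,0],[0,-0.041,0],1],[[0,0,0],[0,-0.041,0],1],[[0,0,0],[0,-0.041,0],1],[[0,0,0],[0,-0.041,0],1],[[0,0,0],[0,-0.041,0],1],[[0,0,0],[0,-0.041,0],1]]'
python3 -m jog '[[[0,0,0],[0,-0.041,0],1],[[0,0,0],[-0.002,0,0.045],1],[[0,0,0],[0,0,0.045],1],[[0,0,0],[0,0,0.045],1],[[0,0,0],[0,0,0.030],0.65],[[0,0,0],[0,0,0.010],0.65],[[0,0,0],[0,0,0],0.65],[[0,0,0],[0,0,0],0.65]]' 20
```

```text
clock: 20.75
eef_pos: [452.6, -180.9, 247.9]
tcp_rot: [3.142, -0.0, -0.001]
contact_force: [0.7, 0.5, -0.1]
opening: 1.0
grasp_force: 0.0
clock: 21.95
eef_pos: [452.6, 311.8, 247.7]
tcp_rot: [3.142, -0.0, 0.0]
contact_force: [0.4, -0.6, 0.2]
opening: 1.002
grasp_force: 0.0
clock: 22.75
eef_pos: [451.8, 351.6, 74.1]
tcp_rot: [-3.141, -0.001, -0.0]
contact_force: [-0.0, 0.3, 0.1]
opening: 0.825
grasp_force: 0.0
```

```bash
python3 -m jog '[[[0,0,0],[0,0,0.020],0.65],[[0,0,0],[0,0,0.010],0.65],[[0,0,0],[0,0,0.008],0.65],[[0,0,0],[0,0,0.0025],0.65],[[0,0,0],[0,0,0],0.65],[[0,0,0],[0,0,0],0.65]]'
python3 -m jog '[[[0,0,0],[0,0,0],0.4],[[0,0,0],[0,0,0],0.3],[[0,0,0],[0,0,0],-1],[[0,0,0],[0,0,0],-1],[[0,0,0],[0,0,0],-1]]'
python3 -m jog '[[[0,0,0],[0,0,0],0.4],[[0,0,0],[0,0,0],0.7],[[0,0,0],[0,0,0],0.7],[[0,0,0],[0,0,0],0.7]]'
```

```text
clock: 23.35
eef_pos: [451.2, 351.3, 32.8]
tcp_rot: [-3.141, -0.001, -0.0]
contact_force: [0.4, -0.3, -0.5]
opening: 0.828
grasp_force: 0.0
clock: 23.85
eef_pos: [451.2, 351.3, 33.1]
tcp_rot: [-3.141, -0.001, -0.0]
contact_force: [-2.2, -1.1, 6.1]
opening: 0.645
grasp_force: 19.8
clock: 24.25
eef_pos: [450.9, 351.0, 32.2]
tcp_rot: [3.142, 0.0, -0.0]
contact_force: [0.5, -0.2, -0.6]
opening: 0.844
grasp_force: 0.0
```

```bash
python3 -m jog '[[[0,0,-0.131],[0,0,0],0.7],[[0,0,-0.131],[0,0,0],0.7],[[0,0,-0.131],[0,0,0],0.7],[[0,0,-0.131],[0,0,0],0.7],[[0,0,-0.131],[0,0,0],0.7],[[0,0,-0.131],[0,0,0],0.7],[[0,0,-0.131],[0,0,0],0.7],[[0,0,-0.131],[0,0,0],0.7],[[0,0,-0.131],[0,0,0],0.7],[[0,0,-0.131],[0,0,0],0.7],[[0,0,-0.131],[0,0,0],0.7],[[0,0,-0.131],[0,0,0],0.7]]'
python3 -m jog '[[[0,0,0],[0,0,0],0.5],[[0,0,0],[0,0,0],0.4],[[0,0,0],[0,0,0],-1],[[0,0,0],[0,0,0],-1],[[0,0,0],[0,0,0],-1],[[0,0,0],[0,0,0],-1],[[0,0,0],[0,0,0],-1]]' 30
python3 -m jog '[[[0,0,0],[0,0,-0.010],-1],[[0,0,0],[0,0,-0.040],-1],[[0,0,0],[0,0,-0.040],-1],[[0,0,0],[0,0,-0.040],-1],[[0,0,0],[0,0,-0.050],-1],[[0,0,0],[0,0,0],-1],[[0,0,0],[0,0,0],-1]]'
```

```text
clock: 25.45
eef_pos: [450.9, 351.0, 32.2]
tcp_rot: [-3.141, 0.0, 1.577]
contact_force: [0.2, -0.8, 0.2]
opening: 0.848
grasp_force: 0.0
clock: 26.15
eef_pos: [451.0, 351.0, 32.6]
tcp_rot: [3.142, -0.0, 1.569]
contact_force: [-0.6, -0.6, 5.3]
opening: 0.633
grasp_force: 30.8
clock: 26.85
eef_pos: [451.5, 351.4, 214.0]
tcp_rot: [3.139, -0.002, 1.571]
contact_force: [-0.1, -0.2, -1.3]
opening: 0.634
grasp_force: 32.1
```

```bash
python3 -m jog '[[[0,0,0],[-0.041,0,0],-1],[[0,0,0],[-0.041,0,0],-1],[[0,0,0],[-0.041,0,0],-1],[[0,0,0],[-0.041,0,0],-1],[[0,0,0],[-0.041,0,0],-1],[[0,0,0],[-0.041,0,0],-1],[[0,0,0],[-0.041,0,0],-1],[[0,0,0],[-0.041,0,0],-1],[[0,0,0],[-0.041,0,0],-1],[[0,0,0],[-0.041,0,0],-1],[[0,0,0],[-0.041,0,0],-1],[[0,0,0],[-0.041,0,0],-1]]'
python3 -m jog '[[[0,0,0],[-0.041,0,0],-1],[[0,0,0],[-0.041,0.002,0],-1],[[0,0,0],[-0.041,0,0],-1],[[0,0,0],[-0.041,0,0],-1],[[0,0,0],[0,0,0.030],-1],[[0,0,0],[0,0,0.025],-1],[[0,0,0],[0,0,0.010],-1],[[0,0,0],[0,0,0],-1],[[0,0,0],[0,0,0],-1],[[0,0,0],[0,0,0],-1]]'
```

```text
clock: 28.05
eef_pos: [450.0, -142.3, 210.7]
tcp_rot: [-3.139, -0.001, 1.571]
contact_force: [1.5, 1.0, -0.2]
opening: 0.632
grasp_force: 32.1
clock: 29.05
eef_pos: [454.3, -305.1, 148.3]
tcp_rot: [3.14, 0.001, 1.572]
contact_force: [0.6, -0.1, 0.2]
opening: 0.634
grasp_force: 32.1
```

```bash
python3 -m jog '[[[0,0,0],[0,0,0.008],-1],[[0,0,0],[0,0,0.006],-1],[[0,0,0],[0,0,0.004],-1],[[0,0,0],[0,0,0.003],-1],[[0,0,0],[0,0,0],-1],[[0,0,0],[0,0,0],-1]]'
python3 -m jog '[[[0,0,0],[0,0,0.001],-1],[[0,0,0],[0,0,0.001],-1],[[0,0,0],[0,0,0],-1],[[0,0,0],[0,0,0],-1]]'
```

```text
clock: 29.65
eef_pos: [453.6, -305.0, 126.2]
tcp_rot: [-3.141, -0.0, 1.572]
contact_force: [0.3, -0.4, -0.4]
opening: 0.631
grasp_force: 32.1
clock: 30.05
eef_pos: [453.8, -305.1, 124.6]
tcp_rot: [3.141, 0.0, 1.572]
contact_force: [0.2, 0.2, 4.8]
opening: 0.629
grasp_force: 32.5
```

Cap seated exactly at 124.6. I release, rise, go to the short lens and look back.

```bash
python3 -m jog '[[[0,0,0],[0,0,0],0.3],[[0,0,0],[0,0,0],1],[[0,0,0],[0,0,0],1],[[0,0,0],[0,0,0],1],[[0,0,0],[0,0,-0.020],1],[[0,0,0],[0,0,-0.040],1],[[0,0,0],[0,0,-0.040],1],[[0,0,0],[0,0,-0.010],1],[[0,0,0],[0.0406,0,0],1],[[0,0,0],[0.0406,0,0],1],[[0,0,0],[0.0406,0,0],1]]'
python3 -m jog '[[[0,0,0],[0.0406,0,0],1],[[0,0,0],[0.0406,0,0],1],[[0,0,0],[0.0406,0,0],1],[[0,0,0],[0.0406,0,0],1],[[0,0,0],[0.0406,0,0],1],[[0,0,0],[0.0406,0,0],1],[[0,0,0],[0,-0.001,0],1],[[0,0,0],[0,0,0],1],[[0,0,0],[0,0,0],1]]'
python3 - <<'E'
from h import *
cv2.imwrite("pics/t2.png",cv2.resize(r.grab_frame("scene")[:,:,::-1][90:260,50:400],None,fx=2.2,fy=2.2))
E
```

```text
clock: 31.15
eef_pos: [453.0, -181.9, 233.8]
tcp_rot: [-3.141, -0.0, 1.571]
contact_force: [0.0, 0.6, -0.4]
opening: 1.002
grasp_force: 0.0
clock: 32.05
eef_pos: [452.1, 59.8, 234.0]
tcp_rot: [-3.141, 0.0, 1.572]
contact_force: [-0.1, -0.7, -0.0]
opening: 0.999
grasp_force: 0.0
```

View pics/t2.png

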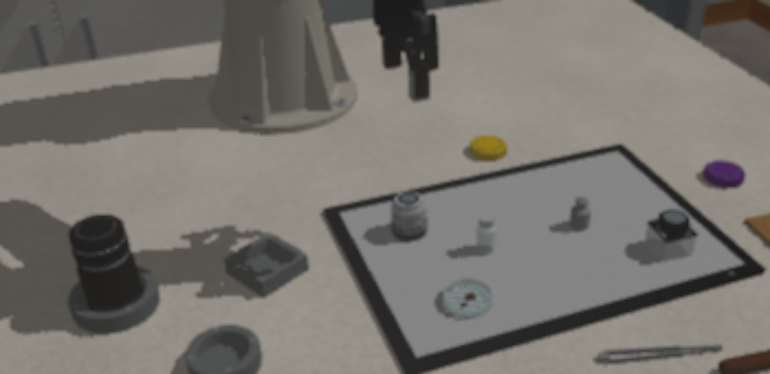

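The lens, tube and cap stack stands upright at crop (110,270), and vial, weight and dish are in place. Next I grip the short lens.

```bash
python3 -m jog '[[[0,0,0],[0,0,0.045],1],[[0,0,0],[0,0,0.045],1],[[0,0,0],[0,0,0.045],0.6],[[0,0,0],[0,0,0.030],0.6],[[0,0,0],[0,0,0.0155],0.6],[[0,0,0],[0,0,0],0.4],[[0,0,0],[0,0,0],-1],[[0,0,0],[0,0,0],-1],[[0,0,0],[0,0,0],-1],[[0,0,0],[0,0,0],-1],[[0,0,0],[0,0,0],-1]]' 20
python3 -m jog '[[[0,0,0],[0,0,0],-1],[[0,0,0],[0,0,0],-1]]' 40
```

```text
clock: 33.2
eef_pos: [452.6, 60.5, 54.3]
tcp_rot: [3.141, -0.0, 1.572]
contact_force: [0.1, -0.4, 2.9]
opening: 0.506
grasp_force: 21.0
clock: 33.4
eef_pos: [452.6, 60.5, 54.4]
tcp_rot: [3.141, -0.0, 1.572]
contact_force: [-2.0, -0.3, 7.3]
opening: 0.496
grasp_force: 39.7
```

```bash
python3 -m jog '[[[0,0,0],[0,0,-0.010],-1],[[0,0,0],[0,0,-0.040],-1],[[0,0,0],[0,0,-0.050],-1],[[0,0,0],[0,0,-0.045],-1],[[0,0,0],[-0.0332,0.018,0],-1],[[0,0,0],[-0.0332,0.018,0],-1],[[0,0,0],[-0.0332,0.018,0],-1],[[0,0,0],[-0.0332,0.018,0],-1],[[0,0,0],[-0.0332,0.018,0],-1],[[0,0,0],[-0.0332,0.018,0],-1],[[0,0,0],[-0.0332,0.018,0],-1],[[0,0,0],[-0.0332,0.018,0],-1]]'
python3 -m jog '[[[0,0,0],[0,0,0],-1],[[0,0,0],[0,0,0.035],-1],[[0,0,0],[0,0,0.045],-1],[[0,0,0],[0,0,0.020],-1],[[0,0,0],[0,0,0],-1],[[0,0,0],[0,0,0],-1],[[0,0,0],[0,0,0],-1]]'
```

```text
clock: 34.6
eef_pos: [596.8, -206.3, 199.4]
tcp_rot: [-3.141, -0.0, 1.572]
contact_force: [0.3, -0.0, -0.7]
opening: 0.501
grasp_force: 41.9
clock: 35.3
eef_pos: [597.6, -205.1, 100.8]
tcp_rot: [3.139, 0.001, 1.572]
contact_force: [0.3, 0.0, -1.4]
opening: 0.502
grasp_force: 41.7
```

```bash
python3 -m jog '[[[0,0,0],[0,0,0.020],-1],[[0,0,0],[0,0,0.010],-1],[[0,0,0],[0,0,0.010],-1],[[0,0,0],[0,0,0.006],-1],[[0,0,0],[0,0,0],-1],[[0,0,0],[0,0,0],-1]]'
python3 -m jog '[[[0,0,0],[0,0,0.0015],-1],[[0,0,0],[0,0,0.001],-1],[[0,0,0],[0,0,0],-1],[[0,0,0],[0,0,0],-1]]'
```

```text
clock: 35.9
eef_pos: [596.7, -205.1, 53.0]
tcp_rot: [3.141, 0.0, 1.572]
contact_force: [0.3, 0.3, -1.9]
opening: 0.5
grasp_force: 41.9
clock: 36.3
eef_pos: [596.9, -205.2, 52.4]
tcp_rot: [3.141, 0.0, 1.572]
contact_force: [-6.6, 1.9, 18.1]
opening: 0.499
grasp_force: 43.8
```

```bash
python3 -m jog '[[[0,0,0],[0,0,-0.002],-1],[[0,0,0],[0,0,0],0.3],[[0,0,0],[0,0,0],1],[[0,0,0],[0,0,0],1],[[0,0,0],[0,0,-0.030],1],[[0,0,0],[0,0,-0.045],1],[[0,0,0],[0,0,-0.045],1],[[0,0,0],[0,0,-0.045],1],[[0,0,0],[0,0,-0.020],1],[[0,0,0],[0,0,0],1]]'
python3 -m jog '[[[0,0,0],[0.0428,0.0011,0],1],[[0,0,0],[0.0428,0.0011,0],1],[[0,0,0],[0.0428,0.0011,0],1],[[0,0,0],[0.0428,0.0011,0],1],[[0,0,0],[0.0428,0.0011,0],1],[[0,0,0],[0.0428,0.0011,0],1],[[0,0,0],[0.0428,0.0011,0],1],[[0,0,0],[0.0428,0.0011,0],1],[[0,0,0],[0.0428,0.0011,0],1],[[0,0,0],[0.0428,0.0011,0],1],[[0,0,0],[0.0428,0.0011,0],1],[[0,0,0],[0.0428,0.0011,0],1]]'
python3 -m jog '[[[0,0,0],[0.0428,0.0011,0],1],[[0,0,0.035],[0,0,0],1],[[0,0,0],[0,0,0.045],1],[[0,0,0],[0,0,0.045],1],[[0,0,0],[0,0,0],1],[[0,0,0],[0,0,0],1]]' 20
```

```text
clock: 37.3
eef_pos: [598.4, -205.7, 241.2]
tcp_rot: [3.135, 0.002, 1.572]
contact_force: [-0.5, -0.2, -0.0]
opening: 1.0
grasp_force: 0.0
clock: 38.5
eef_pos: [608.3, 310.1, 235.3]
tcp_rot: [-3.139, 0.001, 1.572]
contact_force: [1.0, -0.4, 0.6]
opening: 0.997
grasp_force: 0.0
clock: 39.1
eef_pos: [609.6, 351.0, 146.0]
tcp_rot: [-3.139, 0.002, 1.537]
contact_force: [0.4, 1.1, 0.9]
opening: 1.004
grasp_force: 0.0
```

```bash
python3 -m jog '[[[0,0,0],[0,0.001,0.040],1],[[0,0,0],[0,0,0.030],0.6],[[0,0,0],[0,0,0.020],0.6],[[0,0,0],[0,0,0.0035],0.6],[[0,0,0],[0,0,0],0.4],[[0,0,0],[0,0,0],0.2],[[0,0,0],[0,0,0],-1],[[0,0,0],[0,0,0],-1],[[0,0,0],[0,0,0],-1],[[0,0,0],[0,0,0],-1],[[0,0,0],[0,0,0],-1]]' 20
python3 -m jog '[[[0,0,0],[0,0,0],-1],[[0,0,0],[0,0,0],-1]]' 35
```

```text
clock: 40.2
eef_pos: [612.5, 352.1, 56.3]
tcp_rot: [3.139, -0.002, 1.537]
contact_force: [-0.9, -0.5, 7.4]
opening: 0.507
grasp_force: 20.8
clock: 40.4
eef_pos: [612.6, 352.1, 56.4]
tcp_rot: [3.139, -0.002, 1.537]
contact_force: [-0.7, -0.7, 7.6]
opening: 0.504
grasp_force: 35.0
```

```bash
python3 -m jog '[[[0,0,0],[0,0,-0.010],-1],[[0,0,0],[0,0,-0.040],-1],[[0,0,0],[0,0,-0.050],-1],[[0,0,0],[0,0,-0.045],-1],[[0,0,0],[0,0,0],-1]]'
python3 -m jog '[[[0,0,0],[-0.0403,-0.0116,0],-1],[[0,0,0],[-0.0403,-0.0116,0],-1],[[0,0,0],[-0.0403,-0.0116,0],-1],[[0,0,0],[-0.0403,-0.0116,0],-1],[[0,0,0],[-0.0403,-0.0116,0],-1],[[0,0,0],[-0.0403,-0.0116,0],-1],[[0,0,0],[-0.0403,-0.0116,0],-1],[[0,0,0],[-0.0403,-0.0116,0],-1],[[0,0,0],[-0.0403,-0.0116,0],-1],[[0,0,0],[-0.0403,-0.0116,0],-1],[[0,0,0],[-0.0403,-0.0116,0],-1],[[0,0,0],[-0.0403,-0.0116,0],-1]]'
python3 -m jog '[[[0,0,-0.124],[0,0,0],-1],[[0,0,-0.124],[0,0,0],-1],[[0,0,-0.124],[0,0,0],-1],[[0,0,-0.124],[0,0,0],-1],[[0,0,0],[0,0,0.040],-1],[[0,0,0],[0,0,0.040],-1],[[0,0,0],[0,0,0],-1],[[0,0,0],[0,0,0],-1],[[0,0,0],[0,0,0],-1]]'
python3 - <<'E'
from h import *
cv2.imwrite("pics/t3.png",cv2.resize(r.grab_frame("scene")[:,:,::-1][130:260,60:230],None,fx=4,fy=4))
E
```

```text
clock: 40.9
eef_pos: [614.7, 353.4, 207.9]
tcp_rot: [3.131, -0.007, 1.537]
contact_force: [0.8, -0.2, -0.7]
opening: 0.505
grasp_force: 36.4
clock: 42.1
eef_pos: [454.9, -128.7, 199.3]
tcp_rot: [3.141, 0.0, 1.537]
contact_force: [0.9, -0.1, -0.6]
opening: 0.504
grasp_force: 36.4
clock: 43.0
eef_pos: [456.9, -127.6, 120.6]
tcp_rot: [3.14, 0.002, 2.033]
contact_force: [0.7, -0.2, -1.5]
opening: 0.501
grasp_force: 36.4
```

View pics/t3.png

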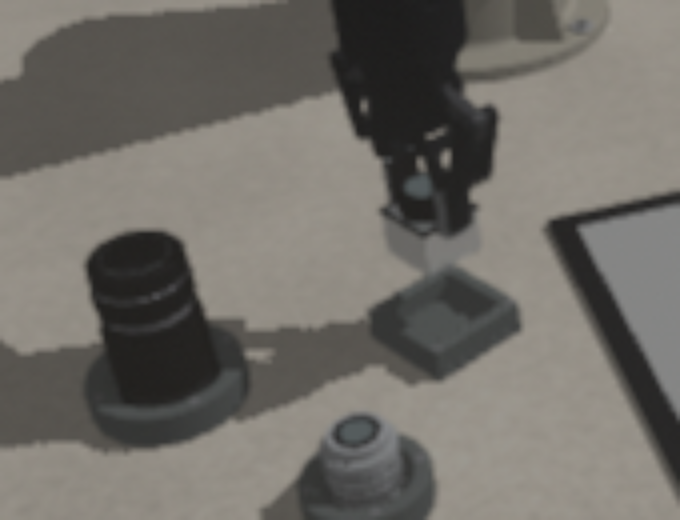

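The loupe is over the tray with sides aligned, and the short lens sits upright in its cup. I lower the loupe.

```bash
python3 -m jog '[[[0,0,0],[0,0,0.030],-1],[[0,0,0],[0,0,0.010],-1],[[0,0,0],[0,0,0.008],-1],[[0,0,0],[0,0,0.008],-1],[[0,0,0],[0,0,0.006],-1],[[0,0,0],[0,0,0],-1],[[0,0,0],[0,0,0],-1]]'
python3 -m jog '[[[0,0,0],[0,0,0.001],-1],[[0,0,0],[0,0,0.001],-1],[[0,0,0],[0,0,0],-1],[[0,0,0],[0,0,0],-1]]'
```

```text
clock: 43.75
eef_pos: [455.8, -127.2, 56.9]
tcp_rot: [-3.142, -0.0, 2.033]
contact_force: [1.2, 0.3, -1.0]
opening: 0.504
grasp_force: 36.4
clock: 44.15
eef_pos: [455.8, -127.2, 54.9]
tcp_rot: [3.141, 0.0, 2.033]
contact_force: [-0.4, 0.1, -1.3]
opening: 0.502
grasp_force: 36.4
```

```bash
python3 -m jog '[[[0,0,0],[0,0,0.001],-1],[[0,0,0],[0,0,0],-1],[[0,0,0],[0,0,0],0],[[0,0,0],[0,0,0],1],[[0,0,0],[0,0,0],1],[[0,0,0],[0,0,0],1],[[0,0,0],[0,0,-0.030],1],[[0,0,0],[0,0,-0.045],1],[[0,0,0],[0,0,-0.045],1],[[0,0,0],[0,0,-0.045],1],[[0,0,0],[0,0,-0.030],1]]' 20
python3 -m jog '[[[0,0,0],[0.03,0,0],1],[[0,0,0],[0.04,0,0],1],[[0,0,0],[0.04,0,0],1],[[0,0,0],[0.04,0,0],1],[[0,0,0],[0.04,0,0],1],[[0,0,0],[0,0,0],1],[[0,0,0],[0,0,0],1]]'
python3 - <<'E'
from h import *
a=cv2.resize(r.grab_frame("scene")[:,:,::-1][150:270,70:330],None,fx=3,fy=3)
b=cv2.resize(r.grab_frame("top")[:,:,::-1][105:205,180:440],None,fx=3,fy=2.4)
cv2.imwrite("pics/t4.png",np.vstack([a,b]))
E
```

```text
clock: 45.25
eef_pos: [456.4, -127.4, 251.9]
tcp_rot: [3.139, 0.002, 2.033]
contact_force: [0.7, 0.3, -1.0]
opening: 1.003
grasp_force: 0.0
clock: 45.95
eef_pos: [370.9, 43.4, 248.9]
tcp_rot: [3.141, 0.0, 2.035]
contact_force: [-0.2, -0.8, -0.3]
opening: 1.002
grasp_force: 0.0
```

View pics/t4.png

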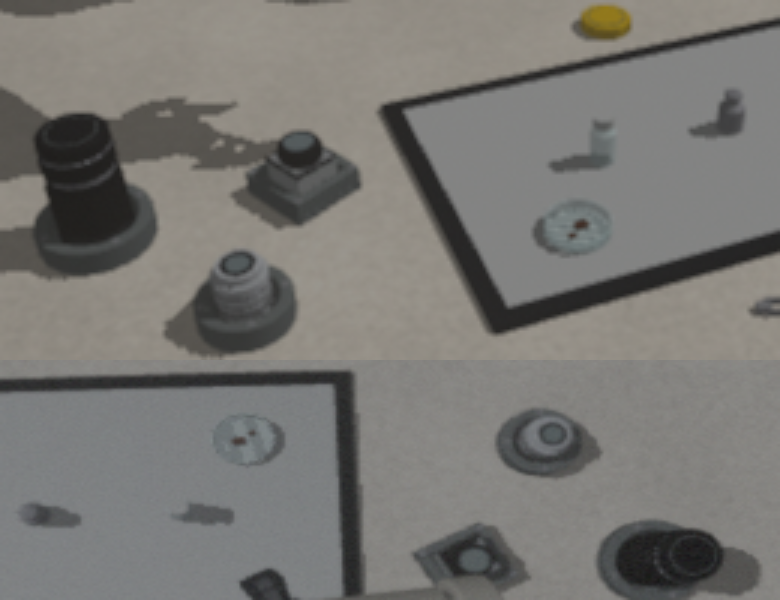

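All pieces stand upright in their holders, the tube and cap are stacked on the lens, and the vial and dish are where they were. I hand in.

```bash
python3 -c "
from rig import r
print(r.sign_off())"
```

```text
the job is handed in; nothing more can be done
None
```

The macro photography kit is put away and the job is handed in at about 46 s: the big lens with tube and cap is in the large cup, the short lens in the small cup and the loupe in the tray, with the vial and dish left standing; the hand-in returned no verdict.

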